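Last knob into the buffing carousel

ROBOT

A 7-joint arm with a two-finger parallel gripper is mounted at the origin on the work surface. World frame = base frame: x ahead of the robot, y to its left, z up, the work surface at z = 0. Lengths are in m, angles in rad, forces in N, time in s.
With the tool pointing down it reaches from about 0.425 to 0.875 m from the base axis. Payload 4.7 kg.
Tool frame: the origin (TCP) lies on the mounting face of the last link; the fingertips stand 182 mm ahead of it and the grasp point (between the pads) lies 164 mm ahead of it; z points along the fingers, y is the direction in which the jaws open and shut (so a half turn about z gives the same grasp; the last joint's range is limited). The gripper opens to 87 mm and grips with 3 to 60 N. Pads are 19 mm wide; open, the fingers measure 117 mm over their backs; the gripper's body (75 mm by 190 mm) begins 51 mm behind the grasp point.
Start: joints at [0.014, 0.321, -0.07, 1.45, 0.023, 1.371, -0.057], TCP at [0.65, -0, 0.405] pointing down, gripper open.
Joint ranges: [-2.86, 2.86], [-0.3, 2.09], [-1.38, 1.24], [0.06, 2.45], [-1.56, 4.7], [0.09, 2.05], [-2.69, 2.69]. Speed limits (rad/s): [2.57, 2.57, 3.14, 3.14, 3.14, 3.14, 3.14].

INTERFACE

Orientations are given as a rotation vector (axis times angle).
In Python, from station import env, snapshot, order, boxes_of, pinpoint gives the robot as it stands. The module is installed in compiled form; this text tells all that it offers.
- The arm moves only by the shell command python3 -m handwheel 'ROWS' [FORCE]. ROWS is JSON, one flat list of numbers, 7 for each row, row after row: the shift along the world's x, y, z in mm, then the turn, a rotation vector about the world's x, y, z in rad, then the gripper command: -1 is fully open, 1 is shut, values between are in proportion. A call has exactly 10 rows; each row shifts and turns the commanded pose from where the row before left it; what a row does not reach is not made up. A row lasts 1/10 s, in which the tool goes at most 50 mm and 8.59 degrees, less where a joint would pass 70% of its speed; a pose out of reach is approached as far as the arm can. A call is refused whole if a number of a shift passes 50 or a number of a turn 0.15, either way. A call with a gripper value outside its range is refused whole. The fingers move at their own pace and stop on an object; FORCE is the grip in N (left out, the last holds). Time passes only in rows, so rows that do not move let the fingers close, or fill a call up. It gives the time, the measured TCP pose, the force and the opening at its end, in the units of the state.
- env.sense(): the state, without advancing time (a new reading comes with each control period).
- snapshot(name): name is "scene" or "side" or "wrist"; returns a dict with "frame" (384x512x3 uint8, red, green, blue), "intrinsics" (3x3 intrinsics, pixels), "distortion" ([k1, k2, p1, p2, k3] as OpenCV has them; the pictures are not rectified), "pose" (4x4, takes a point from camera to world coordinates); the wrist camera has in their place "hand_eye" (4x4, takes a point from camera to tool coordinates, whose origin is the TCP and whose axes are the flange's). Camera axes: x right, y down, z forward; pixel columns grow to the right and rows downward; lengths in m; the calibration is good to about 2 mm. A picture is of the moment at which its call begins: read the wrist's pose just before it. There is no depth.
- order.close_job(): hands the job in, once; it reports no verdict.
Trained networks look in a picture, given as the dict that the camera call returned (one of the last four; its "shot" number tells which), for a name from the list of things; names that differ only in an ending like _2 or _b are one class to them, and where a whole thing is asked for, a point or a joint stands for the part that bears it (a point fixed in the world has none). Each returns a list of dicts, best first, with "p" (0 to 1); they miss things now and then, are a little off and sometimes report something else, mostly with a low value. They report only what shows in the picture. A call takes as long as a camera call. They do not tell look-alikes from the thing itself.
- boxes_of(query, picture): "uv" ([column, row] in pixels, amid what is visible of it).
- pinpoint(query, picture): "uv" ([column, row] in pixels: a listed point, or the origin of a listed thing).
The state is a dict: "t": time; "joint_pos": joint angles; "qvel": joint speeds; "joint_efforts": joint torques, N m; "tool_pos": TCP position; "tcp_rot": TCP orientation; "wrist_force": force on the tool from outside, world axes, zero at the start; "torque": the same for the moment, N m; "gripper_width": finger opening in m.
Only numpy, scipy, OpenCV 4.12 (cv2) and the standard library are available. Lean on these libraries where they do the work, as an engineer would, in place of code of your own. Each camera call takes 0.05 s, during which the arm holds its last target.

TASK

Stand the turned wooden knob that is still on the bench (round foot, narrow waist, thick barrel head, like the ones already loaded) upright in the one empty cup of the six-cup carousel and let go. Then turn the carousel by its central handle exactly one click clockwise, seen from above, so that the newly loaded cup stops in front of the buffing brush, and let go of it.

Things in the scene. Friction and masses are not known exactly. Their poses are not given: they have to be found in the camera images.
- knob_center (a point): Centre, half-way up, of the pale wood knob standing on the bench, z up: 60 mm tall, 50 g; foot disc 40 mm across, 10 thick; waist 22 across; barrel head 40 across from 30 to 56 mm up: grip it there, about 15 mm above this centre. Beside it, same wood, to be left: a plain cylinder (40 across, 75 tall) and a pointed finial (108 tall). Five identical knobs already stand in the other cups.
- pocket (a point): Centre of the inner floor of the empty cup; turns with the wheel. Cup open upward, 60 mm across inside, 4 mm walls, 18 mm deep; floor 44 mm, rim 62 mm above the bench. Six such cups lie 60 degrees apart on a circle of 90 mm radius about the wheel's vertical axis; the knobs in the neighbouring cups, 90 mm away, reach 104 mm above the bench.
- handle (a point): Centre of the steel grip bar on the wheel's axis, 122 mm above the bench, rigid with the wheel: 50 mm long along x, 14 thick along y, 25 tall, z up, on a 20 mm post. Wheel: disc 260 mm across, top 40 mm above the bench. The brush and its motor are fixed just outside the wheel, up to 120 mm high, where the bar's x axis points at the start: 60 degrees clockwise of the empty cup.
- wheel (a joint): Angle of the carousel wheel, rad, growing clockwise seen from above. About 0 at the start, the empty cup being at its loading place; one click is 60 degrees (1.047). A sprung detent pulls the wheel to the nearest click with at most about 0.2 N m, so past half-way it snaps on by itself. Otherwise it turns freely both ways.
Not all that is in view belongs to the job. Leave any green or pink look-alike of the part that bears knob_center alone.

How it is judged:
By the outcome, as a careful person would: the job done as asked, in the order asked, and still so for the second after the job is handed in, with the robot touching nothing.
It also fails if it takes over 48 s, if anything falls off the work surface, if the arm or the gripper's body presses on something with over 40 N, if the wrist force passes 120 N, or if a joint passes its speed limit or range.

## Working session

There is one attempt and no reset: what is moved stays moved. The work goes in short steps, Python scripts to look and compute and a shell command to move; the robot and the scene stay as the last step left them, time stands still between calls to the robot, and variables do not carry over. Pictures are saved under pics/ and viewed, and the job is handed in when it is done.

```bash
mkdir -p pics
cat > h.py <<'E'
import numpy as np, cv2
from scipy.spatial.transform import Rotation as R
from station import env, snapshot, order, boxes_of, pinpoint
def cam(name):
    s=env.sense(); p=snapshot(name)
    if name=='wrist':
        T=np.eye(4);T[:3,:3]=R.from_rotvec(s['tcp_rot']).as_matrix();T[:3,3]=s['tool_pos']
        P=T@np.array(p['hand_eye'])
    else: P=np.array(p['pose'])
    return p,P
def ray(p,P,uv):
    n=cv2.undistortPoints(np.array([[uv]],float),np.array(p['intrinsics']),np.array(p['distortion']))[0,0]
    return P[:3,3],P[:3,:3]@np.array([n[0],n[1],1.])
def onz(p,P,uv,z):
    o,d=ray(p,P,uv); return o+d*(z-o[2])/d[2]
def tri(L):
    A=np.zeros((3,3));b=np.zeros(3)
    for o,d in L:
        d=d/np.linalg.norm(d);M=np.eye(3)-np.outer(d,d);A+=M;b+=M@o
    return np.linalg.solve(A,b)
def proj(p,P,X):
    Q=np.linalg.inv(P);r=cv2.Rodrigues(Q[:3,:3])[0]
    return cv2.projectPoints(np.array(X,float).reshape(-1,3),r,Q[:3,3],np.array(p['intrinsics']),np.array(p['distortion']))[0][:,0]
def save(p,n,k=1): 
    cv2.imwrite('pics/'+n+'.png',cv2.cvtColor(p['frame'],cv2.COLOR_RGB2BGR))
E
python3 - <<'E'
from h import *
s=env.sense();print({k:np.round(v,3).tolist() for k,v in s.items()})
for n in ['scene','side','wrist']:
    p,P=cam(n);save(p,n+'0')
    print(n,P[:3,3].round(3))
    for q in ['knob_center','pocket','handle']:
        print(q,[(np.round(d['uv'],1).tolist(),round(d['p'],2)) for d in pinpoint(q,p)])
    z={'knob_center':.03,'pocket':.044,'handle':.122}
    for q in z:
        for d in pinpoint(q,p)[:4]: print(q,np.round(d['uv']),onz(p,P,d['uv'],z[q]).round(3))
E
```

```text
{'t': 0.0, 'joint_pos': [0.014, 0.322, -0.07, 1.452, 0.023, 1.371, -0.057], 'qvel': [0.001, 0.001, -0.001, -0.001, 0.0, -0.002, -0.0], 'joint_efforts': [-0.0, -49.128, -0.404, -31.253, -0.064, 0.044, 0.0], 'tool_pos': [0.65, -0.0, 0.404], 'tcp_rot': [-2.22, -2.221, 0.002], 'wrist_force': [1.003, 0.685, -0.26], 'torque': [-0.046, 0.002, 0.019], 'gripper_width': 0.087}
scene [1.052 0.528 0.837]
knob_center [([331.5, 234.8], 0.96), ([331.3, 201.3], 0.86), ([339.5, 260.6], 0.76)]
pocket [([165.7, 195.8], 0.81)]
handle [([138.4, 155.6], 0.59)]
knob_center [332. 235.] [0.442 0.347 0.03 ]
knob_center [331. 201.] [0.346 0.299 0.03 ]
knob_center [340. 261.] [0.498 0.396 0.03 ]
pocket [166. 196.] [ 0.574 -0.054  0.044]
handle [138. 156.] [ 0.557 -0.146  0.122]
side [0.041 0.576 0.742]
knob_center [([133.2, 306.1], 0.93), ([237.2, 330.5], 0.79), ([186.8, 310.9], 0.64)]
pocket [([281.4, 155.4], 0.84)]
handle [([316.3, 103.1], 0.83)]
knob_center [133. 306.] [0.504 0.397 0.03 ]
knob_center [237. 330.] [0.342 0.31  0.03 ]
knob_center [187. 311.] [0.43  0.341 0.03 ]
pocket [281. 155.] [ 0.563 -0.056  0.044]
handle [316. 103.] [ 0.563 -0.172  0.122]
wrist [0.651 0.07  0.383]
knob_center []
pocket []
handle []
```

View pics/scene0.png

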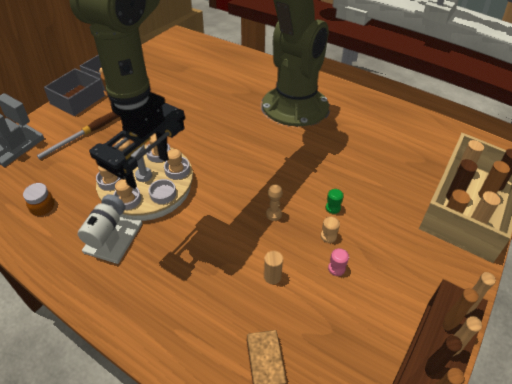

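View pics/side0.png

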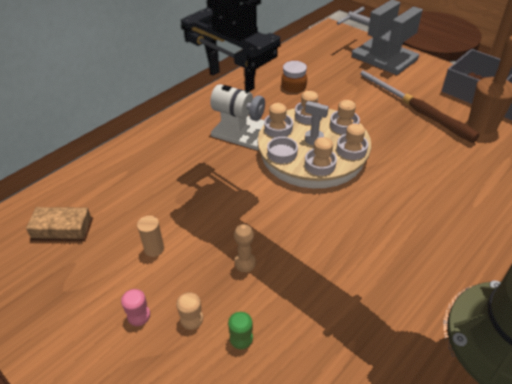

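View pics/wrist0.png

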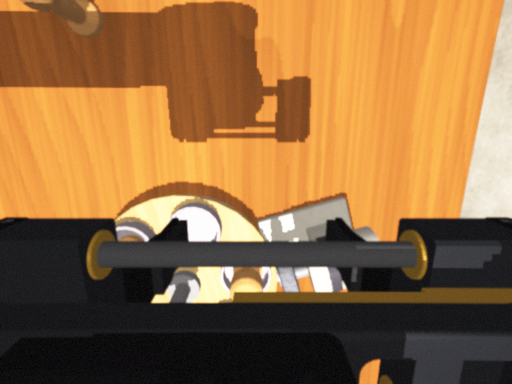

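Run:
```python
from h import *
a,A=cam('scene');b,B=cam('side')
for q,za in [('knob_center',None),('pocket',None),('handle',None)]:
    for d in pinpoint(q,a):
        for e in pinpoint(q,b):
            L=[ray(a,A,d['uv']),ray(b,B,e['uv'])];X=tri(L)
            r=np.linalg.norm(proj(a,A,X)[0]-d['uv'])+np.linalg.norm(proj(b,B,X)[0]-e['uv'])
            print(q,np.round(d['uv']),np.round(e['uv']),X.round(4),'err px',r.round(1))
c1=cv2.resize(a['frame'][165:295,250:370],None,fx=3,fy=3,interpolation=2)
c2=cv2.resize(b['frame'][210:360,100:270],None,fx=2.4,fy=2.4,interpolation=2)
h=min(len(c1),len(c2));im=np.hstack([c1[:h],c2[:h]])
cv2.imwrite('pics/crop.png',im[...,::-1])
c1=cv2.resize(a['frame'][130:270,70:210],None,fx=2.8,fy=2.8,interpolation=2)
c2=cv2.resize(b['frame'][70:200,205:385],None,fx=2.2,fy=2.2,interpolation=2)
h=min(len(c1),len(c2));im=np.hstack([c1[:h],c2[:h]])
cv2.imwrite('pics/crop2.png',im[...,::-1])
```

```text
knob_center [332. 200.] [238. 330.] [0.3426 0.3034 0.0286] err px 3.7
knob_center [332. 200.] [136. 304.] [0.4438 0.3737 0.1348] err px 49.1
knob_center [332. 200.] [191. 311.] [0.3966 0.3352 0.085 ] err px 20.4
knob_center [340. 260.] [238. 330.] [ 0.3941  0.3224 -0.0857] err px 51.9
knob_center [340. 260.] [136. 304.] [0.4992 0.3948 0.0373] err px 2.7
knob_center [340. 260.] [191. 311.] [ 0.4503  0.3548 -0.0195] err px 33.3
knob_center [331. 232.] [238. 330.] [ 0.3719  0.3035 -0.0421] err px 20.7
knob_center [331. 232.] [136. 304.] [0.4762 0.3778 0.0779] err px 26.5
knob_center [331. 232.] [191. 311.] [0.4278 0.3371 0.0221] err px 3.1
```

View pics/crop.png

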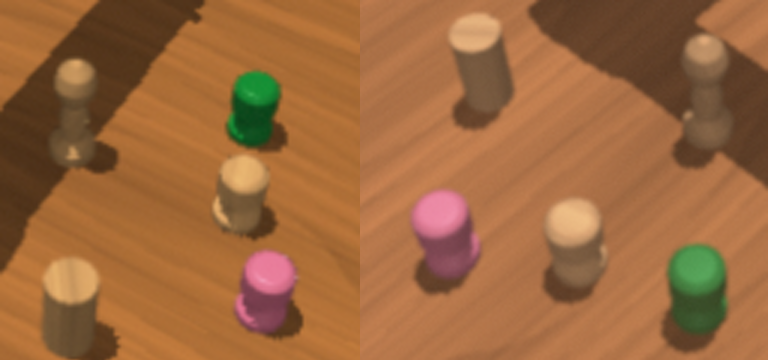

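View pics/crop2.png

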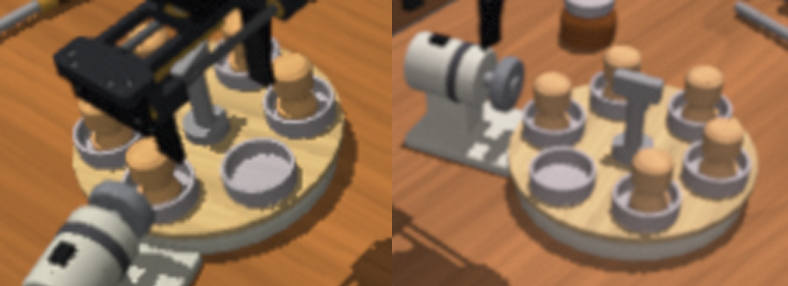

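```bash
python3 -m handwheel '[-24,28,0,0,0,0,-1,-24,28,0,0,0,0,-1,-24,28,0,0,0,0,-1,-24,28,0,0,0,0,-1,-24,28,0,0,0,0,-1,-24,28,0,0,0,0,-1,-24,28,0,0,0,0,-1,-24,28,0,0,0,0,-1,-24,28,0,0,0,0,-1,0,0,0,0,0,0,-1]'
cat > look.py <<'E'
from h import *
import sys
p,P=cam('wrist');save(p,sys.argv[1]);np.savez('pics/'+sys.argv[1],P=P)
print(P.round(3).tolist())
for q in ['knob_center','pocket','handle']:
    print(q,[(np.round(d['uv'],1).tolist(),round(d['p'],2),onz(p,P,d['uv'],{'knob_center':.03,'pocket':.044,'handle':.122}[q]).round(4).tolist()) for d in pinpoint(q,p)])
E
python3 look.py w1
python3 - <<'E'
from h import *
a,A=cam('scene');b,B=cam('side')
save(a,'scene1')
for q in ['pocket','handle']:
    for d in pinpoint(q,a)[:1]:
        for e in pinpoint(q,b)[:1]:
            L=[ray(a,A,d['uv']),ray(b,B,e['uv'])];X=tri(L)
            r=np.linalg.norm(proj(a,A,X)[0]-d['uv'])+np.linalg.norm(proj(b,B,X)[0]-e['uv'])
            print(q,np.round(d['uv']),np.round(e['uv']),X.round(4),'err px',r.round(1))
E
```

```text
t: 2.45
tool_pos: [0.4302, 0.2568, 0.4053]
tcp_rot: [-2.21, -2.23, -0.002]
wrist_force: [-0.2, -0.1, -0.3]
gripper_width: 0.087
[[1.0, 0.009, 0.002, 0.43], [0.009, -0.968, -0.251, 0.327], [-0.0, 0.251, -0.968, 0.384], [0.0, 0.0, 0.0, 1.0]]
knob_center [([316.4, 61.2], 0.75, [0.5002, 0.3958, 0.03]), ([185.5, 136.9], 0.66, [0.341, 0.307, 0.03]), ([254.2, 113.0], 0.59, [0.4273, 0.3367, 0.03])]
pocket []
handle []
pocket [165. 195.] [282. 154.] [ 0.5684 -0.0642  0.0384] err px 1.0
handle [135. 156.] [315. 106.] [ 0.5591 -0.159   0.1192] err px 3.5
```

View pics/w1.png

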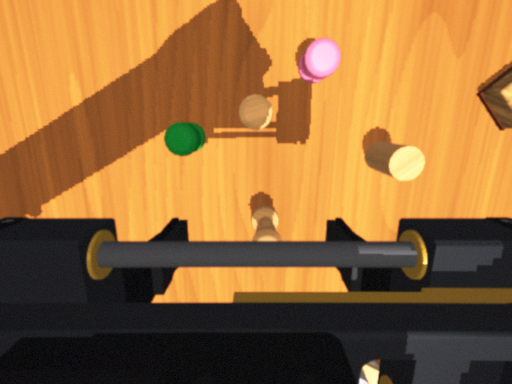

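Run:
```python
from h import *
p,P=cam('wrist')
for xy in [(0.428,0.338),(0.432,0.338)]:
  im=cv2.resize(p['frame'],None,fx=8,fy=8,interpolation=cv2.INTER_CUBIC)
  t=np.linspace(0,2*np.pi,60)
  for z,r,c in [(.056,.02,(255,0,0)),(.03,.02,(0,255,255)),(.0,.02,(255,255,255))]:
    X=np.c_[xy[0]+r*np.cos(t),xy[1]+r*np.sin(t),0*t+z]
    cv2.polylines(im,[((proj(p,P,X)+.5)*8).astype(int)],True,c,1)
  print(xy)
  cv2.imwrite('pics/k%d.png'%(xy[0]*1000),im[600:1120,1760:2360,::-1])
uv=[254.2,113.]
a,A=cam('scene');b,B=cam('side')
L=[ray(p,P,uv)]
for q,Q in((a,A),(b,B)):
  for d in pinpoint('knob_center',q):
    if np.linalg.norm(proj(q,Q,[.428,.338,.03])[0]-d['uv'])<12: L.append(ray(q,Q,d['uv']));print(d)
print(len(L),tri(L))
```

```text
(0.428, 0.338)
(0.432, 0.338)
{'uv': [330.9, 231.8], 'p': 0.85}
{'uv': [191.5, 313.2], 'p': 0.93}
3 [0.42869961 0.33503468 0.01834082]
```

View pics/k428.png

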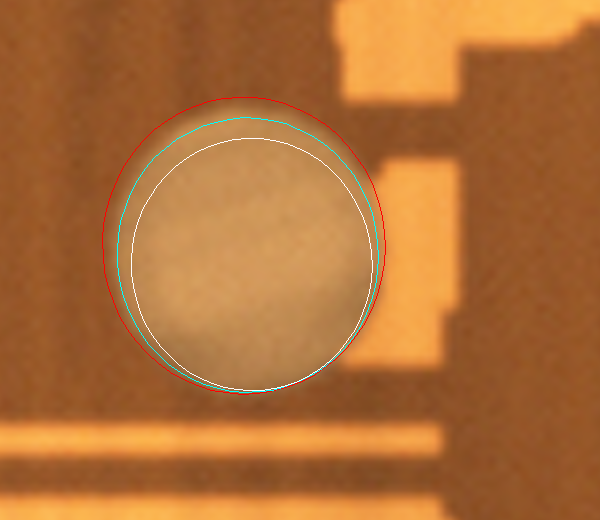

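```bash
python3 -m handwheel '[0,20,-18,0,0,0,-1,0,20,-18,0,0,0,-1,0,20,-18,0,0,0,-1,0,20,-18,0,0,0,-1,0,0,-18,0,0,0,-1,0,0,-18,0,0,0,-1,0,0,-18,0,0,0,-1,0,0,0,0,0,0,-1,0,0,0,0,0,0,-1,0,0,0,0,0,0,-1]'
python3 - <<'E'
from h import *
p,P=cam('wrist');save(p,'w2')
s=env.sense();print(s['tool_pos'],s['tcp_rot'])
M=R.from_rotvec(s['tcp_rot']).as_matrix();print(M.round(3), s['tool_pos']+M[:,2]*.164)
E
```

```text
t: 4.2
tool_pos: [0.4344, 0.3323, 0.28]
tcp_rot: [2.221, 2.221, 0.003]
wrist_force: [0.6, -0.5, 0.7]
gripper_width: 0.0874
[0.43443033 0.33231421 0.28008781] [2.22131349 2.22094811 0.00346877]
[[ 0.     1.     0.002]
 [ 1.    -0.     0.001]
 [ 0.001  0.002 -1.   ]] [0.4347372  0.33251958 0.11608822]
```

View pics/w2.png

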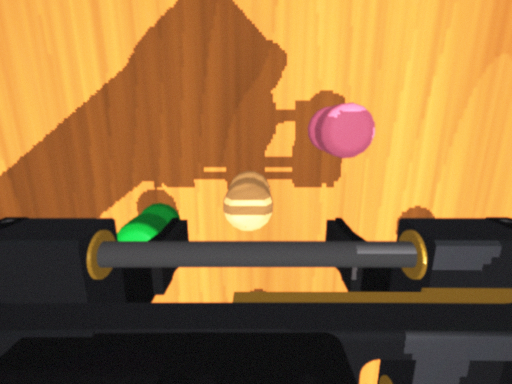

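Run:
```python
from h import *
p,P=cam('wrist')
t=np.linspace(0,2*np.pi,60)
xy=(0.4285,0.337)
im=cv2.resize(p['frame'],None,fx=6,fy=6,interpolation=cv2.INTER_CUBIC)
for z,r,c in [(.056,.02,(255,0,0)),(.03,.02,(0,255,255)),(.0,.02,(255,255,255))]:
    X=np.c_[xy[0]+r*np.cos(t),xy[1]+r*np.sin(t),0*t+z]
    cv2.polylines(im,[((proj(p,P,X)+.5)*6).astype(int)],True,c,1)
cv2.imwrite('pics/k2.png',im[960:1440,1200:1800,::-1])
for d in pinpoint('knob_center',p): print(d,onz(p,P,d['uv'],.03))
```

```text
{'uv': [150.4, 230.4], 'p': 0.81} [0.34169279 0.30841251 0.03      ]
{'uv': [336.2, 128.2], 'p': 0.67} [0.50009663 0.39664313 0.03      ]
{'uv': [244.3, 200.0], 'p': 0.59} [0.42521576 0.33638049 0.03      ]
```

View pics/k2.png

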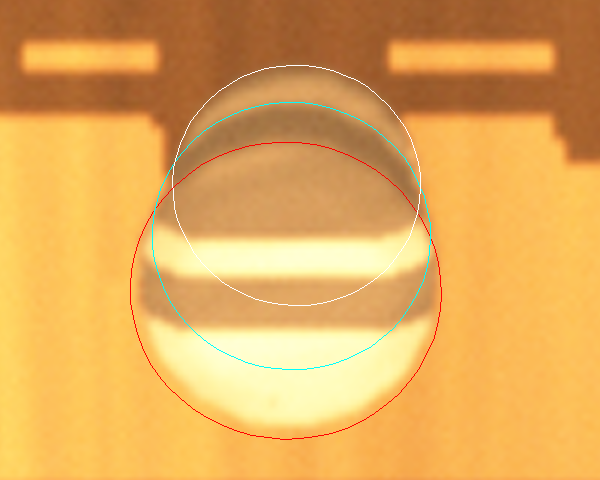

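```bash
python3 -m handwheel '[-5.5,5,-14,0,0,0,-1,0,0,-14,0,0,0,-1,0,0,-14,0,0,0,-1,0,0,-14,0,0,0,-1,0,0,-14,0,0,0,-1,0,0,0,0,0,0,-1,0,0,0,0,0,0,1,0,0,0,0,0,0,1,0,0,0,0,0,0,1,0,0,0,0,0,0,1]' 20
```

```text
t: 5.35
tool_pos: [0.4288, 0.3372, 0.2094]
tcp_rot: [2.221, 2.221, 0.002]
wrist_force: [-0.6, -0.5, -0.1]
gripper_width: 0.0631
```

```bash
python3 -m handwheel '[0,0,0,0,0,0,1,0,0,0,0,0,0,1,0,0,0,0,0,0,1,0,0,0,0,0,0,1,0,0,0,0,0,0,1,0,0,0,0,0,0,1,0,0,10,0,0,0,1,0,0,20,0,0,0,1,0,0,30,0,0,0,1,0,0,30,0,0,0,1]' 20
```

```text
t: 6.35
tool_pos: [0.4282, 0.3369, 0.2999]
tcp_rot: [-2.221, -2.221, 0.001]
wrist_force: [-0.0, 0.8, -0.9]
gripper_width: 0.0396
```

```bash
python3 -m handwheel '[0,0,45,0,0,0,1,0,0,45,0,0,0,1,6,-22,6,0,0,0,1,11,-45,6,0,0,0,1,11,-45,6,0,0,0,1,11,-45,6,0,0,0,1,11,-45,6,0,0,0,1,11,-45,6,0,0,0,1,11,-45,6,0,0,0,1,11,-45,6,0,0,0,1]' 20 && python3 -m handwheel '[11,-45,0,0,0,0,1,11,-45,0,0,0,0,1,11,-45,0,0,0,0,1,11,-45,0,0,0,0,1,5,-30,0,0,0,0,1,5,-10,0,0,0,0,1,0,0,0,0,0,0,1,0,0,0,0,0,0,1,0,0,0,0,0,0,1,0,0,0,0,0,0,1]' 20; python3 look.py w3; python3 -c "
from h import *;s=env.sense();print(s['tool_pos'],s['gripper_width'])"
```

```text
t: 7.35
tool_pos: [0.5113, -0.0018, 0.4379]
tcp_rot: [2.221, 2.221, 0.002]
wrist_force: [1.1, 0.2, -0.2]
gripper_width: 0.0393
t: 8.35
tool_pos: [0.5657, -0.2181, 0.4371]
tcp_rot: [-2.218, -2.225, -0.001]
wrist_force: [-0.9, -0.4, -0.8]
gripper_width: 0.0393
[[1.0, 0.003, 0.002, 0.566], [0.003, -0.968, -0.253, -0.148], [0.001, 0.253, -0.968, 0.415], [0.0, 0.0, 0.0, 1.0]]
knob_center [([253.9, 234.4], 0.81, [0.5632, -0.3134, 0.03])]
pocket [([261.9, 53.1], 0.57, [0.5729, -0.0678, 0.044])]
handle [([240.5, 127.0], 0.93, [0.55, -0.1543, 0.122])]
[ 0.56550789 -0.21943531  0.43697003] 0.0396771898682541
```

View pics/w3.png

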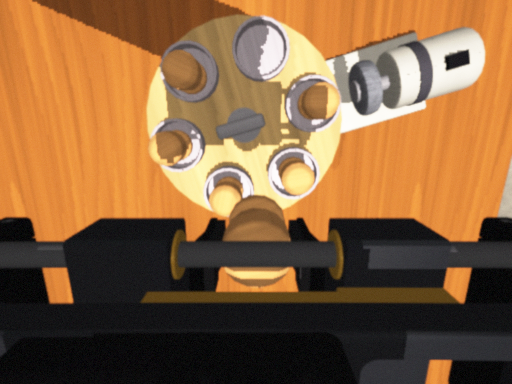

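```bash
cat > fit.py <<'E'
from h import *
import sys
def draw(p,P,im,f,ax,ay,phi,pocketang):
    t=np.linspace(0,2*np.pi,80)
    def poly(X,c): cv2.polylines(im,[((proj(p,P,X)+.5)*f).astype(int)],True,c,1)
    for z in (.04,): poly(np.c_[ax+.13*np.cos(t),ay+.13*np.sin(t),0*t+z],(0,0,255))
    for k in range(6):
        a=np.radians(pocketang+60*k);cx,cy=ax+.09*np.cos(a),ay+.09*np.sin(a)
        poly(np.c_[cx+.03*np.cos(t),cy+.03*np.sin(t),0*t+.062],(255,0,0) if k==0 else (0,255,0))
        if k==0: poly(np.c_[cx+.03*np.cos(t),cy+.03*np.sin(t),0*t+.044],(255,0,255))
    a=np.radians(phi);u=np.array([np.cos(a),np.sin(a)]);v=np.array([-u[1],u[0]])
    for z,c in ((.1345,(255,255,0)),(.1095,(0,255,255))):
        poly(np.array([[*(np.array([ax,ay])+s*.025*u+w*.007*v),z] for s,w in((1,1),(1,-1),(-1,-1),(-1,1))]),c)
E
python3 - <<'E'
from fit import *
p,P=cam('wrist');save(p,'w3b')
import pickle;pickle.dump((dict(p),P),open('w3.pkl','wb'))
f=4;im=cv2.resize(p['frame'],None,fx=f,fy=f,interpolation=2)
draw(p,P,im,f,.552,-.154,15,75)
cv2.imwrite('pics/f1.png',cv2.resize(im[0:900,540:1440,::-1],(600,600),interpolation=cv2.INTER_AREA))
E
```

```text
(no output)
```

View pics/f1.png

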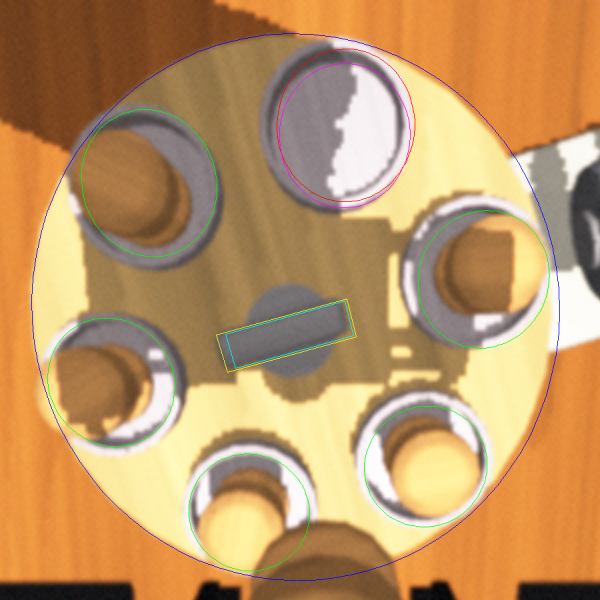

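Run:
```python
from fit import *
import pickle;p,P=pickle.load(open('w3.pkl','rb'))
f=4;im=cv2.resize(p['frame'],None,fx=f,fy=f,interpolation=2)
draw(p,P,im,f,.552,-.153,19,79)
cv2.imwrite('pics/f2.png',cv2.resize(im[0:900,540:1440,::-1],(600,600),interpolation=cv2.INTER_AREA))
```

```text
(no output)
```

View pics/f2.png

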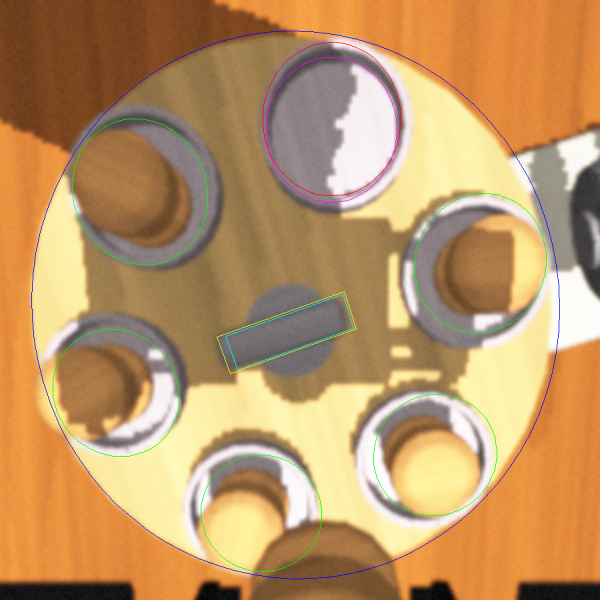

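Run:
```python
from fit import *
from scipy.optimize import least_squares
import pickle;p,P=pickle.load(open('w3.pkl','rb'))
c=np.array([(337,125),(148,187),(117,383),(250,508),(422,455),(470,275)],float)
uv=np.c_[(c[:,0]*1.5+540)/4,c[:,1]*1.5/4]
X=np.array([onz(p,P,q,.062)[:2] for q in uv])
def m(v):
    a=v[2]+np.arange(6)*np.pi/3; return np.c_[v[0]+.09*np.cos(a),v[1]+.09*np.sin(a)]
s=least_squares(lambda v:(m(v)-X).ravel(),[.552,-.153,1.33])
print(s.x[:2],np.degrees(s.x[2]),(s.fun*1000).round(1)); print('pocket',m(s.x)[0])
ax,ay,g=s.x;g=np.degrees(g)
f=4;im=cv2.resize(p['frame'],None,fx=f,fy=f,interpolation=2)
draw(p,P,im,f,ax,ay,g-60,g)
cv2.imwrite('pics/f3.png',cv2.resize(im[0:900,540:1440,::-1],(600,600),interpolation=cv2.INTER_AREA))
```

```text
[ 0.55094585 -0.15256257] 76.35587161251539 [ 0.2  1.6 -2.4  1.3 -3.6 -0.3 -0.1 -1.3  1.9 -2.7  4.1  1.4]
pocket [ 0.57217601 -0.06510241]
```

View pics/f3.png

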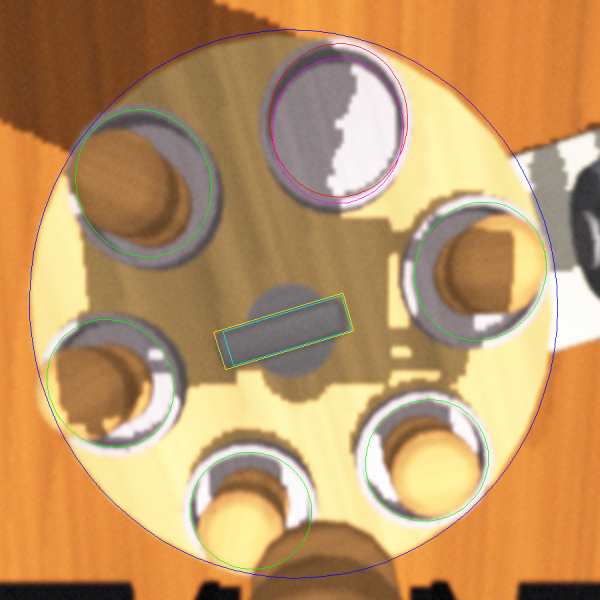

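```bash
python3 -m handwheel '[1.5,20,-5,0,0,0,1,1,38,-10,0,0,0,1,1,38,-10,0,0,0,1,1,38,-10,0,0,0,1,1,20,-10,0,0,0,1,0,0,-15,0,0,0,1,0,0,-15,0,0,0,1,0,0,-15,0,0,0,1,0,0,0,0,0,0,1,0,0,0,0,0,0,1]' 20
python3 - <<'E'
from h import *
a,A=cam('scene');b,B=cam('side');s=env.sense();print(s['tool_pos'],s['gripper_width'])
c1=cv2.resize(a['frame'][110:250,80:220],None,fx=2.8,fy=2.8,interpolation=2)
c2=cv2.resize(b['frame'][50:190,205:345],None,fx=2.8,fy=2.8,interpolation=2)
# draw predicted cup rim & knob foot
cv2.imwrite('pics/c3.png',np.hstack([c1,c2])[...,::-1])
t=np.linspace(0,2*np.pi,60)
ims=[]
for p,P,(u0,v0) in((a,A,(80,110)),(b,B,(205,50))):
  im=cv2.resize(p['frame'],None,fx=4,fy=4,interpolation=2)
  for z,c,x,y,r in((.062,(255,0,0),.571,-.066,.03),(.044,(255,0,255),.571,-.066,.03),(s['tool_pos'][2]-.209,(0,255,0),*s['tool_pos'][:2],.02)):
    cv2.polylines(im,[((proj(p,P,np.c_[x+r*np.cos(t),y+r*np.sin(t),0*t+z])+.5)*4).astype(int)],True,c,1)
  ims.append(cv2.resize(im[v0*4:(v0+140)*4,u0*4:(u0+140)*4],(392,392),interpolation=cv2.INTER_AREA))
cv2.imwrite('pics/c4.png',np.hstack(ims)[...,::-1])
E
```

```text
t: 9.6
tool_pos: [0.5709, -0.0673, 0.3463]
tcp_rot: [-2.224, -2.219, 0.001]
wrist_force: [-0.7, 0.9, -1.2]
gripper_width: 0.0395
[ 0.57128894 -0.06681581  0.34747299] 0.039318166909773994
```

View pics/c4.png

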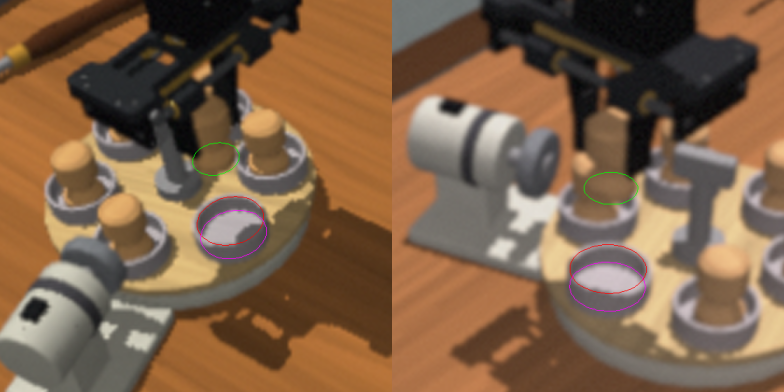

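```bash
python3 -m handwheel '[0,0.5,-16,0,0,0,1,0,0,-16,0,0,0,1,0,0,-16,0,0,0,1,0,0,-16,0,0,0,1,0,0,-14,0,0,0,1,0,0,-7,0,0,0,1,0,0,-5,0,0,0,1,0,0,-2,0,0,0,1,0,0,0,0,0,0,1,0,0,0,0,0,0,1]' 20
python3 - <<'E'
from h import *
b,B=cam('side');s=env.sense();print(s['tool_pos'],s['gripper_width'],s['wrist_force'])
t=np.linspace(0,2*np.pi,60)
c2=cv2.resize(b['frame'][50:190,205:345],None,fx=4,fy=4,interpolation=2)
cv2.imwrite('pics/c5.png',c2[...,::-1])
E
```

```text
t: 10.7
tool_pos: [0.5713, -0.0655, 0.2554]
tcp_rot: [2.221, 2.221, 0.001]
wrist_force: [1.0, 0.5, -0.1]
gripper_width: 0.0395
[ 0.57128893 -0.06556939  0.25543517] 0.03945716082912031 [-0.65722203 -0.01756406 -1.19553677]
```

View pics/c5.png

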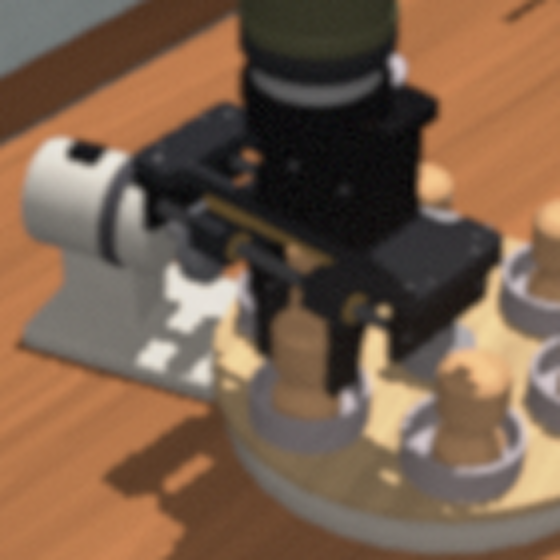

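```bash
python3 -m handwheel '[0,0,-1,0,0,0,1,0,0,-0.5,0,0,0,1,0,0,0,0,0,0,0.3,0,0,0,0,0,0,0,0,0,0,0,0,0,-0.3,0,0,0,0,0,0,-0.4,0,0,0,0,0,0,-0.4,0,0,0,0,0,0,-0.4,0,0,0,0,0,0,-0.4,0,0,0,0,0,0,-0.4]' 20
```

```text
t: 11.75
tool_pos: [0.571, -0.0655, 0.2533]
tcp_rot: [2.221, 2.221, 0.0]
wrist_force: [0.2, -0.0, 0.4]
gripper_width: 0.0608
```

```bash
python3 -m handwheel '[0,0,15,0,0,0,-0.4,0,0,30,0,0,0,-0.4,0,0,35,0,0,0,-0.4,0,0,30,0,0,0.143,-0.4,0,0,0,0,0,0.143,-0.4,-4,-18,0,0,0,0.143,-0.4,-4,-18,0,0,0,0.143,-0.4,-4,-18,0,0,0,0.143,-0.4,-4,-18,0,0,0,0.143,-0.4,-4,-16.5,0,0,0,0.143,-0.4]' 20
python3 - <<'E'
from h import *
s=env.sense();print(s['tool_pos'],s['joint_pos'],R.from_rotvec(s['tcp_rot']).as_matrix()[:,1].round(3))
a,A=cam('scene');b,B=cam('side')
ims=[cv2.resize(p['frame'][v:v+140,u:u+140],(392,392),interpolation=2) for p,(u,v) in((a,(80,110)),(b,(205,50)))]
cv2.imwrite('pics/c6.png',np.hstack(ims)[...,::-1])
E
```

```text
t: 12.75
tool_pos: [0.5508, -0.155, 0.3646]
tcp_rot: [0.874, 3.016, -0.0]
wrist_force: [1.1, -0.5, -0.2]
gripper_width: 0.0605
[ 0.55076459 -0.15498553  0.36464793] [ 0.21888811  0.17886629  0.01007231  1.70643184 -0.00177572  1.25490725
  1.23587073] [0.535 0.845 0.   ]
```

View pics/c6.png

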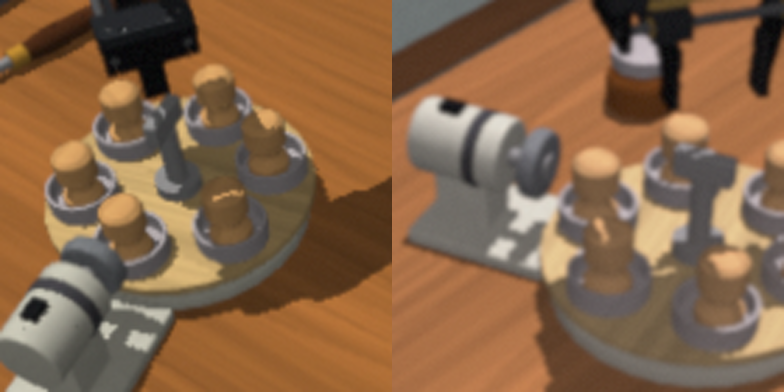

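```bash
python3 -m handwheel '[0,0,0,0,0,0.143,-0.4,0,0,0,0,0,0.143,-0.4,0,0,0,0,0,0.143,-0.4,0,0,0,0,0,0.143,-0.4,0,0,0,0,0,0.143,-0.4,0,0,0,0,0,0.143,-0.4,0,0,-10,0,0,0,-0.4,0,0,-10,0,0,0,-0.4,0,0,0,0,0,0,-0.4,0,0,0,0,0,0,-0.4]' 20
cat > hv.py <<'E'
from h import *
import sys
s=env.sense();M=R.from_rotvec(s['tcp_rot']).as_matrix();print(s['tool_pos'],s['joint_pos'][6],np.degrees(np.arctan2(M[1,1],M[0,1])),s['gripper_width'],s['wrist_force'],s['torque'])
a,A=cam('scene');b,B=cam('side')
ims=[cv2.resize(p['frame'][v:v+140,u:u+140],(392,392),interpolation=2) for p,(u,v) in((a,(80,110)),(b,(225,50)))]
cv2.imwrite('pics/%s.png'%sys.argv[1],np.hstack(ims)[...,::-1])
E
python3 hv.py c7
```

```text
t: 13.85
tool_pos: [0.5509, -0.1537, 0.3426]
tcp_rot: [0.448, -3.108, -0.001]
wrist_force: [-0.6, -0.7, -0.2]
gripper_width: 0.061
[ 0.5508655  -0.15374688  0.34261871] 2.0726516967640043 106.40552656128749 0.060999340941245116 [-0.58289724 -0.74438725 -0.23298014] [ 0.07645668 -0.09838365 -0.05268322]
```

View pics/c7.png

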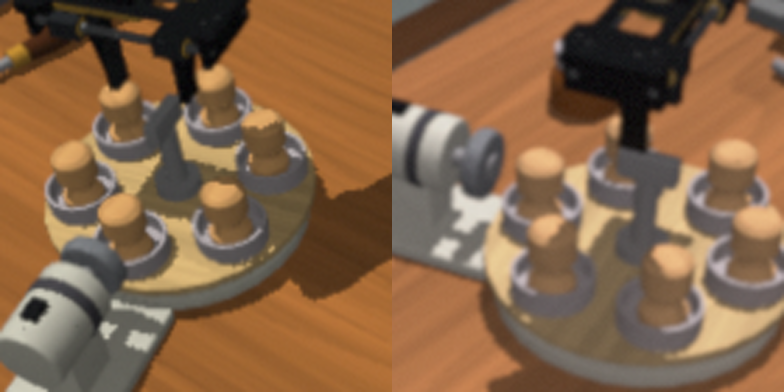

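Run:
```python
from h import *
a,A=cam('scene');b,B=cam('side');s=env.sense()
M=R.from_rotvec(s['tcp_rot']).as_matrix()
d=pinpoint('handle',a);e=pinpoint('handle',b);print(d,e)
if d and e: print(tri([ray(a,A,d[0]['uv']),ray(b,B,e[0]['uv'])]))
ims=[]
for p,P,(u0,v0) in((a,A,(80,110)),(b,B,(225,50))):
  im=cv2.resize(p['frame'],None,fx=4,fy=4,interpolation=2)
  an=np.radians(16.5);u=np.array([np.cos(an),np.sin(an)]);v=np.array([-u[1],u[0]])
  for z,c in((.1345,(255,255,0)),(.1095,(0,255,255))):
    X=np.array([[*(np.array([.551,-.154])+i*.025*u+w*.007*v),z] for i,w in((1,1),(1,-1),(-1,-1),(-1,1))])
    cv2.polylines(im,[((proj(p,P,X)+.5)*4).astype(int)],True,c,1)
  for sg in(-1,1):
    X=[s['tool_pos']+M@np.array([dx,sg*.0305,.182]) for dx in(-.0095,.0095)]
    cv2.polylines(im,[((proj(p,P,X)+.5)*4).astype(int)],False,(255,0,0),2)
  ims.append(cv2.resize(im[v0*4:(v0+140)*4,u0*4:(u0+140)*4],(392,392),interpolation=cv2.INTER_AREA))
cv2.imwrite('pics/c8.png',np.hstack(ims)[...,::-1])
```

```text
[{'uv': [138.8, 154.1], 'p': 0.65}] [{'uv': [316.5, 106.5], 'p': 0.76}]
[ 0.55122477 -0.1534503   0.12400635]
```

View pics/c8.png

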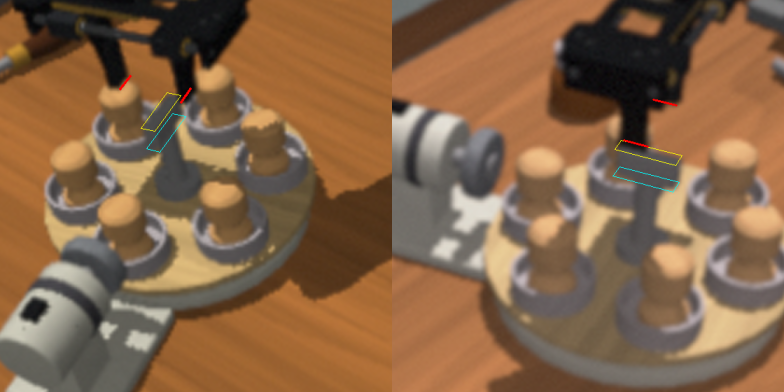

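```bash
python3 -m handwheel '[0,0,-15,0,0,0,-0.4,0,0,-18,0,0,0,-0.4,0,0,-15,0,0,0,-0.4,0,0,-7,0,0,0,-0.4,0,0,0,0,0,0,-0.4,0,0,0,0,0,0,1,0,0,0,0,0,0,1,0,0,0,0,0,0,1,0,0,0,0,0,0,1,0,0,0,0,0,0,1]' 40
python3 -m handwheel '[0,0,0,0,0,0,1,0,0,0,0,0,0,1,0,0,0,0,0,0,1,0,0,0,0,0,0,1,0,0,0,0,0,0,1,0,0,0,0,0,0,1,0,0,0,0,0,0,1,0,0,0,0,0,0,1,0,0,0,0,0,0,1,0,0,0,0,0,0,1]' 40
python3 hv.py c9
```

```text
t: 15.15
tool_pos: [0.5511, -0.154, 0.2886]
tcp_rot: [-0.451, 3.108, -0.0]
wrist_force: [0.2, 0.5, -0.7]
gripper_width: 0.0289
t: 16.15
tool_pos: [0.551, -0.1537, 0.2884]
tcp_rot: [0.452, -3.109, -0.001]
wrist_force: [-2.3, 2.9, 3.3]
gripper_width: 0.0175
[ 0.55101116 -0.15369048  0.28837257] 2.071915921925013 106.53005409600253 0.017545582314299337 [-2.30588536  2.90222369  3.30084048] [0.86345764 0.55160517 0.04648079]
```

View pics/c9.png

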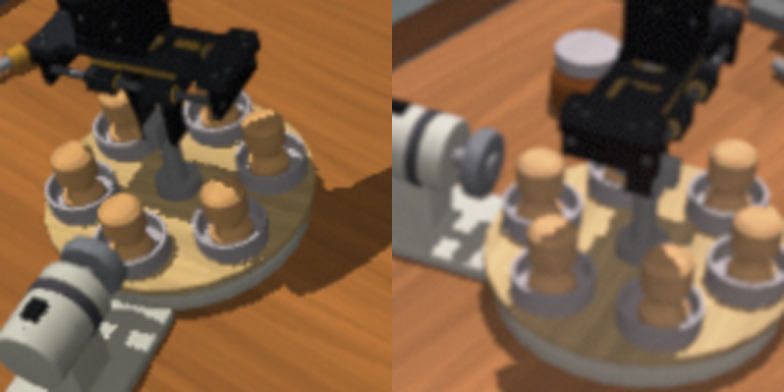

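```bash
python3 look.py w5
python3 - <<'E'
from h import *
s=env.sense();print(s['gripper_width'],s['wrist_force'],s['torque'],s['tool_pos'])
b,B=cam('side')
cv2.imwrite('pics/c10.png',cv2.resize(b['frame'][60:170,260:370],(660,660),interpolation=2)[...,::-1])
E
```

```text
[[-0.285, 0.927, 0.244, 0.485], [0.959, 0.275, 0.074, -0.173], [0.001, 0.255, -0.967, 0.267], [0.0, 0.0, 0.0, 1.0]]
knob_center []
pocket []
handle [([255.0, 242.5], 0.87, [0.5501, -0.1544, 0.122])]
0.017738138842832676 [-3.59223833  4.32887728  4.9832147 ] [ 1.10944302  0.51957103 -0.03118136] [ 0.55099799 -0.15373141  0.28839442]
```

View pics/w5.png

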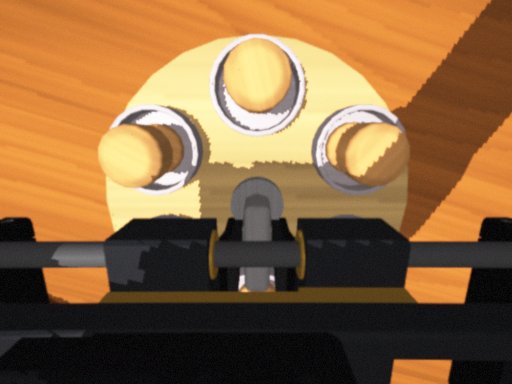

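View pics/c10.png

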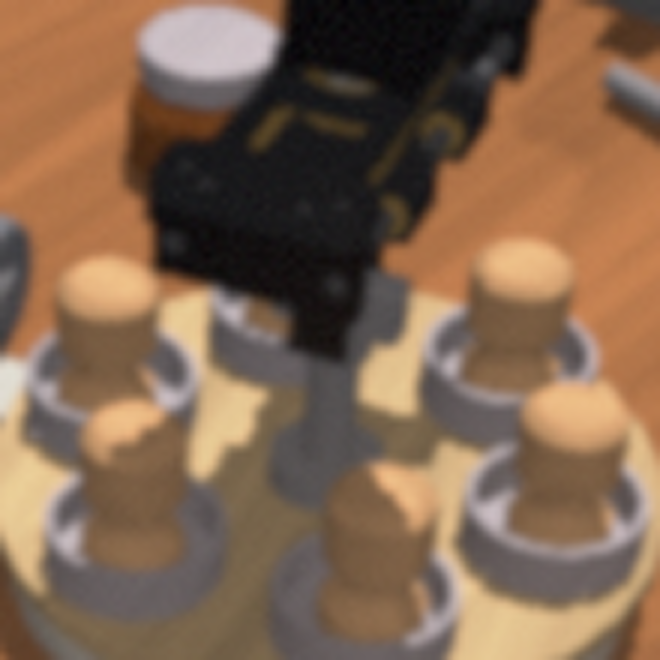

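```bash
python3 -m handwheel '[0,0,0,0,0,0,0.4,0,0,0,0,0,0,0.4,0,0,0,0,0,0,0.4,0,0,4,0,0,0,0.4,0,0,3,0,0,0,0.4,0,0,0,0,0,0,1,0,0,0,0,0,0,1,0,0,0,0,0,0,1,0,0,0,0,0,0,1,0,0,0,0,0,0,1]' 40
python3 -c "
from h import *
s=env.sense();print(s['gripper_width'],s['wrist_force'],s['torque'],s['tool_pos'])"
```

```text
t: 17.5
tool_pos: [0.551, -0.1537, 0.2954]
tcp_rot: [0.452, -3.109, -0.001]
wrist_force: [-1.3, 2.0, 2.8]
gripper_width: 0.0138
0.0137930704773563 [-1.2890102   1.96257583  2.83514604] [0.50734567 0.27431842 0.0356817 ] [ 0.55100011 -0.15365898  0.29540763]
```

```bash
python3 -m handwheel '[0,0,0,0,0,-0.03,1,0,0,0,0,0,-0.05,1,0,0,0,0,0,-0.06,1,0,0,0,0,0,-0.06,1,0,0,0,0,0,-0.06,1,0,0,0,0,0,-0.06,1,0,0,0,0,0,-0.06,1,0,0,0,0,0,-0.06,1,0,0,0,0,0,-0.06,1,0,0,0,0,0,-0.06,1]' 40
python3 -m handwheel '[0,0,0,0,0,-0.06,1,0,0,0,0,0,-0.06,1,0,0,0,0,0,-0.06,1,0,0,0,0,0,-0.06,1,0,0,0,0,0,-0.06,1,0,0,0,0,0,-0.06,1,0,0,0,0,0,-0.06,1,0,0,0,0,0,-0.04,1,0,0,0,0,0,-0.027,1,0,0,0,0,0,0,1]' 40
python3 hv.py c11
```

```text
t: 18.5
tool_pos: [0.5509, -0.1545, 0.2954]
tcp_rot: [0.432, 3.111, -0.001]
wrist_force: [-1.3, 0.1, 1.4]
gripper_width: 0.0137
t: 19.5
tool_pos: [0.5506, -0.1552, 0.2954]
tcp_rot: [1.166, 2.917, -0.003]
wrist_force: [-2.8, -2.7, 3.5]
gripper_width: 0.014
[ 0.5506279  -0.15517921  0.29539676] 1.0487419552143415 46.43998716888671 0.013952441101537774 [-2.78094459 -2.66262004  3.46249971] [-0.48846104  0.49664244  0.00681129]
```

View pics/c11.png

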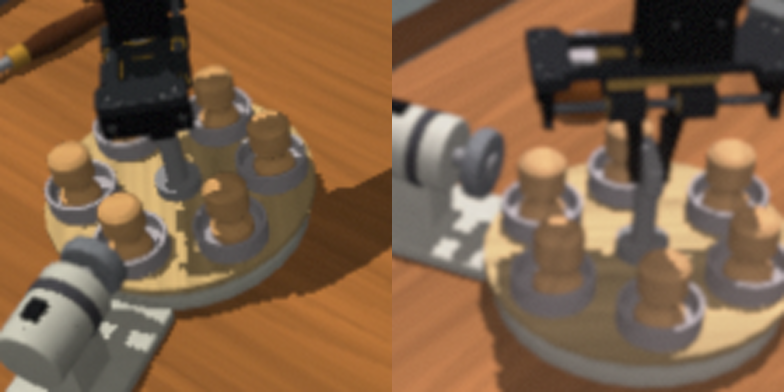

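Turned 60° clockwise (jaw angle 106.5° → 46.4°). Next I open the gripper and lift clear.

```bash
python3 -m handwheel '[0,0,0,0,0,0,0.6,0,0,0,0,0,0,0.3,0,0,0,0,0,0,0,0,0,0,0,0,0,-0.3,0,0,0,0,0,0,-0.4,0,0,0,0,0,0,-0.4,0,0,0,0,0,0,-0.4,0,0,0,0,0,0,-0.4,0,0,0,0,0,0,-0.4,0,0,0,0,0,0,-0.4]' 20
python3 -m handwheel '[0,0,10,0,0,0,-0.4,0,0,20,0,0,0,-0.4,0,0,25,0,0,0,-0.4,0,0,25,0,0,0,-0.4,0,0,25,0,0,0,-0.4,-5,-20,10,0,0,0,-0.4,-5,-20,0,0,0,0,-0.4,-5,-20,0,0,0,0,-0.4,-5,-20,0,0,0,0,-0.4,0,0,0,0,0,0,-0.4]' 20
python3 hv.py c12; python3 -m handwheel '[0,0,0,0,0,0,-0.4,0,0,0,0,0,0,-0.4,0,0,0,0,0,0,-0.4,0,0,0,0,0,0,-0.4,0,0,0,0,0,0,-0.4,0,0,0,0,0,0,-0.4,0,0,0,0,0,0,-0.4,0,0,0,0,0,0,-0.4,0,0,0,0,0,0,-0.4,0,0,0,0,0,0,-0.4]'; python3 hv.py c13
python3 - <<'E'
from h import *
a,A=cam('scene');b,B=cam('side');save(a,'sceneF')
d=pinpoint('handle',a);e=pinpoint('handle',b)
ims=[]
t=np.linspace(0,2*np.pi,60)
for p,P,(u0,v0) in((a,A,(80,110)),(b,B,(225,50))):
  im=cv2.resize(p['frame'],None,fx=4,fy=4,interpolation=2)
  for ang in (16.5-60,):
   an=np.radians(ang);u=np.array([np.cos(an),np.sin(an)]);v=np.array([-u[1],u[0]])
   for z,c in((.1345,(255,255,0)),(.1095,(0,255,255))):
    X=np.array([[*(np.array([.551,-.1537])+i*.025*u+w*.007*v),z] for i,w in((1,1),(1,-1),(-1,-1),(-1,1))])
    cv2.polylines(im,[((proj(p,P,X)+.5)*4).astype(int)],True,c,1)
  for k in range(6):
    an=np.radians(16.5+60*k);x,y=.551+.09*np.cos(an),-.1535+.09*np.sin(an)
    cv2.polylines(im,[((proj(p,P,np.c_[x+.03*np.cos(t),y+.03*np.sin(t),0*t+.062])+.5)*4).astype(int)],True,(255,0,0) if k==0 else (0,255,0),1)
  ims.append(cv2.resize(im[v0*4:(v0+140)*4,u0*4:(u0+140)*4],(392,392),interpolation=cv2.INTER_AREA))
cv2.imwrite('pics/c14.png',np.hstack(ims)[...,::-1])
E
```

```text
t: 20.6
tool_pos: [0.551, -0.154, 0.2953]
tcp_rot: [1.163, 2.918, 0.0]
wrist_force: [0.7, 0.7, -0.1]
gripper_width: 0.0603
t: 21.6
tool_pos: [0.5297, -0.2374, 0.4112]
tcp_rot: [1.171, 2.914, -0.003]
wrist_force: [0.4, 0.3, -0.5]
gripper_width: 0.0608
[ 0.52968269 -0.23744059  0.41116683] 1.1979106427619468 46.20919922411542 0.06082097537916427 [ 0.39969659  0.25640195 -0.47850175] [ 0.02868456 -0.06682245 -0.03450368]
t: 22.7
tool_pos: [0.531, -0.2341, 0.4103]
tcp_rot: [1.164, 2.918, 0.0]
wrist_force: [0.4, -0.0, -0.5]
gripper_width: 0.0612
[ 0.53099176 -0.2340581   0.41026254] 1.1977120756874473 46.52234648514612 0.06121694631942025 [ 0.38335485 -0.00266255 -0.45687843] [ 0.03331336 -0.03962017  0.02787312]
```

View pics/c13.png

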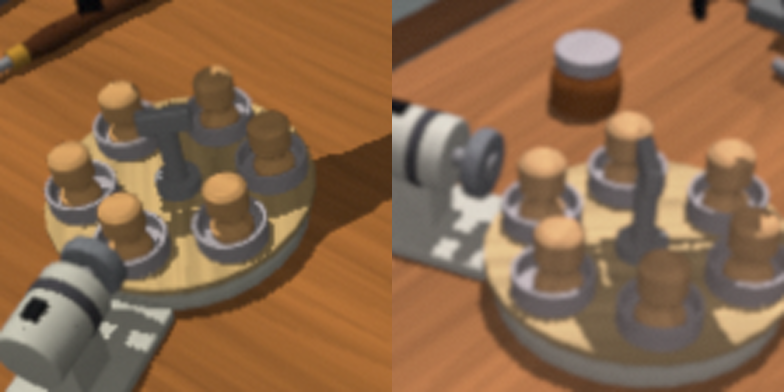

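View pics/c14.png

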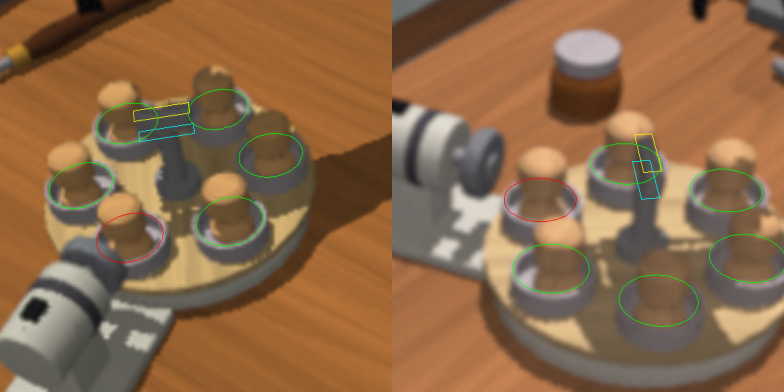

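View pics/sceneF.png

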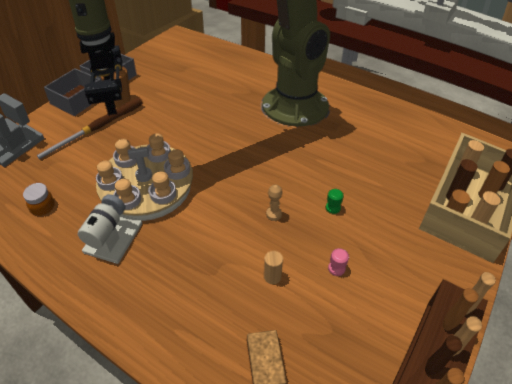

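```bash
python3 -c "
from station import order;print(order.close_job())"
```

```text
the job is handed in; nothing more can be done
None
```

The pale wood knob now stands in the cup that was empty, and the carousel has been turned one click clockwise so that cup faces the buffing brush. I let go of the handle and handed the job in at about 23 s.

**What I did:** I picked the knob up from about (0.4285, 0.337) and lowered it to just above the cup floor before releasing it. Then I gripped the handle bar with 40 N, turned it 60° clockwise (jaw angle 106.5° to 46.4°), opened the gripper and lifted clear.

**Last checks:** A second after letting go, the scene and side pictures showed:
- All six knobs were upright.
- The bar and cups matched the predicted one-click position within a few millimetres.
- The cylinder, the finial and the green and pink look-alikes had not moved.
- The wrist force was near zero.

**Problems along the way:**
- **Handle grasp:** The first grasp was too low. The opening read 17.5 mm instead of 14, probably because the fingertips were on the post, so I reopened, raised 7 mm and gripped again at 13.8 mm. The wheel did not turn during this.
- **Knob height:** Triangulating the knob's height from three views gave 18 mm instead of 30. I relied instead on fitting its outline in the wrist picture, which matched well.

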